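# Set the sleeve packer to three cigars and start it

### The job

Push the upright tab of the packing machine's rotary selector round until its pointer points at the middle of the label with three bars, then press the round start button fully down and let it come up again. The selector disc only rests on its spindle: push the tab from one side, do not pinch it or lift the disc. Leave the other things on the bench where they are, and do not press the button before the selector is set.

Things in the scene. Friction and masses are not known exactly. Their poses are not given: they have to be found in the camera images.
- machine: low flat packing machine fixed to the table, grey housing with a steel deck: 250 mm (its x) by 410 mm (its y, from -195 to +215 mm), deck 55 mm above the table. Origin: under the selector's axis, at table height. Its x points away from the robot, its y to the left. At its left end (y +140 to +207 mm) a trough with cigars rises 34 mm above the deck
- axis (a point): point on the selector's vertical turning axis at the height of the disc's upper face (64 mm above the table). The selector is an aluminium disc 120 mm across, on the deck; its middle hub, 28 mm across, rises 6 mm above the disc. The disc is only laid on its spindle and can be lifted
- tab_top (a point): centre of the top of the black upright tab on the disc, 43 mm from the axis, 94 mm above the table. The tab is a block 30 mm long along the radius (28 to 58 mm from the axis), 16 mm thick across it, standing 30 mm above the disc; its two flat broad sides are pushed
- tab_left: the tab's counter-clockwise side (seen from above): a cheek 30 mm long, 6 mm thick, 27 mm high. Origin: its centre
- tab_right: the tab's clockwise side (seen from above), alike. Origin: its centre. Touching both cheeks at once counts as pinching
- aim (a point): the point that the pointer points at: on the line from the axis through the tab and the short pointer (which ends 72 mm from the axis), 97 mm from the axis, moving with the selector. Set means that it lies over the middle of the label
- selector (a joint): angle of the selector, rad, growing counter-clockwise seen from above; at 0 the tab and pointer lie along the machine's x (away from the robot). Stops at -1.85 and +1.85; starts between -0.3 and +0.3. Stiff by friction (0.12 N m, about 3 N at the tab), no clicks and no spring: it stays where it is left
- selector_lift (a joint): how far the disc is lifted off its seat, m; 0 when it rests
- label_three: the label with THREE white bars: a black square tile 46 mm wide, 2 mm thick, fixed flat on the deck, centre 97 mm from the selector's axis. Four such tiles, with one, two, three and four parallel bars, stand at -90, -30, +30 and +90 degrees of the selector's angle in any order. Origin: centre of its underside
- start_top (a point): centre of the top of the round start button (30 mm across, grey, in a black housing) near the right end of the deck, 77 mm above the table when up, 30 mm farther from the robot and 150 mm to the right of the selector's axis in the machine's frame
- start (a joint): how far the button is pressed straight down, m: 0 up, 0.006 fully down (spring, about 5 N at full press; it comes up by itself)
- tin: small round brass tin, 46 mm across, 28 mm high, standing on the deck about 105 mm nearer the robot than the button (machine frame). Origin: centre of its underside
- cutter: flat steel two-loop cutter, 30 mm by 92 mm, 8 mm high, lying on the deck between the selector and the machine's robot-side edge. Origin: centre of its underside
- tube: upright aluminium cigar tube, 25 mm across, 120 mm tall, on the table to the right of the machine. Origin: centre of its underside
- glue_gun: blue glue gun lying on its side on the table to the left of the machine, about 260 mm long, 32 mm high. Origin: under the middle of its barrel
- cards: stack of paper cards 60 by 85 by 12 mm on the table, near left. Origin: centre of its underside

How it is judged:
On the way, in this order (a step that is already met when the one before it is completed fails the run):
1. the pointer stands at the three-bar label, selector at rest (horizontal distance between aim and label_three below 0.014 m and velocity of joint selector between -0.05 and 0.05 rad/s), for 0.2 s.
2. the start button is pressed down (value of joint start above 0.0042 m and horizontal distance between aim and label_three below 0.014 m), for 0.02 s.
At the end, for the whole second after the job is handed in: The selector rests unlifted (under 2 mm) with its aim point within 14 mm (horizontally) of the middle of the three-bar label, and the button, having been pressed at least 4.2 mm after that, is up again (under 2 mm) (all of step 1 and value of joint each of start, selector_lift below 0.002 m); the robot touches nothing.
It fails at once if the button is pressed (over 3 mm) while the selector is not set (value of joint start above 0.003 m and horizontal distance between aim and label_three above 0.016 m).
It fails at once if the selector disc is lifted more than 5 mm (value of joint selector_lift above 0.005 m).
It fails at once if the tab is pinched: both its sides are touched by the fingers at once (contact force between each of tab_left, tab_right and the fingers above 1 N).
It fails at once if a bystander (tin, cutter, tube, glue gun or cards) is moved more than 25 mm, or the tube is tipped over (distance of any of tin, cutter, tube, glue_gun, cards from where it was at the start of the episode above 0.025 m or angle between tube's own z axis and vertical above 0.5 rad).
It also fails if it takes over 51 s, if anything falls off the work surface, if the arm or the gripper's body presses on something with over 40 N, if the wrist force passes 120 N, or if a joint passes its speed limit or range.

### The arm

A 6-joint arm with a two-finger parallel gripper is mounted at the origin on the work surface. World frame = base frame: x ahead of the robot, y to its left, z up, the work surface at z = 0. Lengths are in m, angles in rad, forces in N, time in s.
With the tool pointing down it reaches from about 0.35 to 0.85 m from the base axis. Payload 8.1 kg.
Tool frame: the origin (TCP) lies at the very end of the fingers, on their centre line; the grasp point (between the pads) lies 19 mm behind it; z points along the fingers, y is the line along which they close (so a half turn about z gives the same grasp; the last joint's range is limited). The gripper opens to 93 mm and grips with 3 to 60 N. Pads are 15 mm wide; open, the fingers measure 128 mm over their backs; the gripper's body (75 mm by 188 mm) begins 65 mm behind the grasp point.
Start: joints at [-1.189, 0.13, 1.488, -0, 1.523, -0.085], TCP at [0.27, -0.536, 0.219] pointing down, gripper open.
Joint ranges: [-2.96, 2.96], [-0.89, 2.26], [0.02, 2.5], [-1.34, 4.48], [0, 2.73], [-2.66, 2.66]. Speed limits (rad/s): [2.39, 2.39, 2.79, 3.14, 3.14, 3.14].

### API

Orientations are given as a rotation vector (axis times angle).
In Python, from plant import robot gives the robot as it stands. The module is installed in compiled form; this text tells all that it offers.
- The arm moves only by the tool play_rows, never from a script. Its argument "increments" is text: rows parted by semicolons, each of 5 numbers parted by spaces: the shift along the tool's x, y, z in mm, then the turn about the tool's z in degrees, then the closure, from -1 (fully open) to 1 (shut). In form: dx dy dz yaw claw; .... A call has 1 to 20 rows; each row is the pose to reach, as a shift and turn from the pose commanded when the call began, along the tool's axes at that moment; what a row does not reach only later rows make up. A row lasts 1/10 s, in which the tool goes at most 50 mm and 8.59 degrees, less where a joint would pass 70% of its speed; a pose out of reach is approached as far as the arm can. A call with a gripper value outside its range is refused whole. The fingers move at their own pace and stop on an object; "force" is the grip in N (left out, the last holds). Time passes only in rows, so rows that repeat a pose let the fingers close. It gives the time, the measured TCP pose, the force, the opening and the grip force at its end, in the units of the state.
- robot.read_state(): the state, without advancing time (a new reading comes with each control period).
- robot.read_camera(name): name is "side" or "top"; returns the picture (420x560x3 uint8, blue, green, red); there is no depth.
- robot.calibration(name): a dict with "vertical_fov" (degrees; the focal length in pixels is half the picture's height over the tangent of half this angle, whatever the lens; pixels are square), "cx", "cy" (the principal point, pixels), "D" ([k1, k2, p1, p2, k3] as OpenCV has them; the pictures are not rectified), "rvec" (rotation vector, rad) and "tvec" (3), from world to camera coordinates, as OpenCV has them. Camera axes: x right, y down, z forward; pixel columns grow to the right and rows downward; lengths in m; the calibration is good to about 2 mm. A picture is of the moment at which its call begins. calibration takes no time and is no camera call.
- robot.close_job(): hands the job in; it is judged then, once.
Trained networks look in the newest picture that a camera, given by its name, has taken for a name from the list of things; names that differ only in an ending like _2 or _b are one class to them, and where a whole thing is asked for, a point or a joint stands for the part that bears it (a point fixed in the world has none). Each returns a list of dicts, best first, with "conf" (0 to 1); they miss things now and then, are a little off and sometimes report something else, mostly with a low value. They report only what shows in the picture. A call takes as long as a camera call.
- robot.recognise(camera, query): "centre" ([x, y, z] in m, in world coordinates, good to about 4 mm: the middle of the surface that is visible of it).
- robot.regions_of(camera, query): "pixels" (420x560 bool, what is visible of it).
- robot.landmark_of(camera, query): "centre" ([x, y, z] in m, in world coordinates, good to about 4 mm: a listed point, or the origin of a listed thing).
The state is a dict: "t": time; "q": joint angles; "dq": joint speeds; "joint_torque": joint torques, N m; "tool_pos": TCP position; "orientation": TCP orientation; "force": force on the tool from outside, world axes, zero at the start; "wrist_torque": the same for the moment, N m; "opening": finger opening in m; "gripper_force": force on a finger pad.
Only numpy, scipy, OpenCV 4.12 (cv2) and the standard library are available. Lean on these libraries where they do the work, as an engineer would, in place of code of your own. Each camera call takes 0.05 s, during which the arm holds its last target. There are 200 camera calls.

## Working session

There is one attempt and no reset: what is moved stays moved. The work goes in short steps, Python scripts to look and compute and a tool call to move; the robot and the scene stay as the last step left them, time stands still between calls to the robot, and variables do not carry over. Pictures are saved under pics/ and viewed, at most 10 in all, crops included, and the job is handed in when it is done.

Besides the shell and the picture viewer there is one more tool, called after "Request:" as name(argument=value, ...) on one line, values as JSON. play_rows: Moves the arm, as the interface text tells. Its arguments: {"type":"object","properties":{"increments":{"type":"string"},"force":{"type":"number"}},"required":["increments"]}

```bash
mkdir -p pics
python3 - <<'E'
from plant import robot
import cv2
for c in("top","side"):
    cv2.imwrite(f"pics/{c}0.png",robot.read_camera(c))
    for n in("axis","tab_top","aim","label_three","start_top","tin","cutter","tube","machine"):
        r=robot.landmark_of(c,n)
        print(c,n,[(d["centre"].round(4).tolist() if hasattr(d["centre"],'round') else d["centre"],round(d["conf"],2)) for d in r[:3]])
s=robot.read_state();print(s["t"],s["tool_pos"],s["orientation"],s["opening"])
E
```

```text
top axis [([0.5517, -0.0738, 0.062], 0.55)]
top tab_top [([0.5964, -0.0888, 0.0937], 0.97), ([0.5669, 0.5453, 0.0022], 0.39)]
top aim [([0.6416, -0.1012, 0.0627], 0.8)]
top label_three [([0.5834, 0.0161, 0.0554], 0.63)]
top start_top [([0.5315, -0.2293, 0.079], 0.55), ([0.5915, -0.0862, 0.0733], 0.37)]
top tin [([0.4261, -0.1734, 0.0533], 0.47)]
top cutter [([0.5544, -0.0734, 0.0644], 0.73)]
top tube [([0.5838, 0.0176, 0.0547], 0.7), ([0.6543, -0.4529, -0.0025], 0.67)]
top machine [([0.552, -0.0732, 0.001], 0.84), ([0.35, 0.5115, 0.0009], 0.52)]
side axis [([0.5511, -0.0764, 0.0621], 0.97)]
side tab_top [([0.5977, -0.085, 0.0944], 0.8)]
side aim [([0.6429, -0.1025, 0.0701], 0.82)]
side label_three [([0.5844, 0.0169, 0.0558], 0.46), ([0.5655, 0.5466, -0.0013], 0.18)]
side start_top [([0.5269, -0.2209, 0.0746], 0.61)]
side tin [([0.5303, -0.2203, 0.0754], 0.73), ([0.424, -0.1743, 0.0526], 0.6), ([0.4718, -0.0261, 0.0549], 0.3)]
side cutter [([0.4258, -0.1697, 0.0518], 0.67), ([0.4697, -0.0264, 0.0547], 0.6)]
side tube [([0.3516, 0.5119, 0.0008], 0.28)]
side machine [([0.5494, -0.0745, 0.0018], 0.79)]
1.0 [ 0.2700455  -0.5358022   0.21865415] [3.05638417e+00 7.26609315e-01 3.62125315e-05] 0.09342869323112919
```

View pics/top0.png

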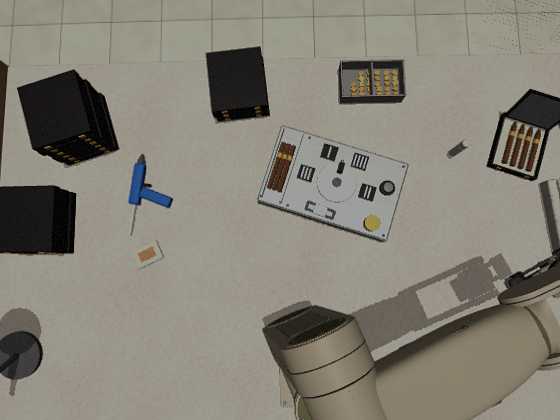

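View pics/side0.png

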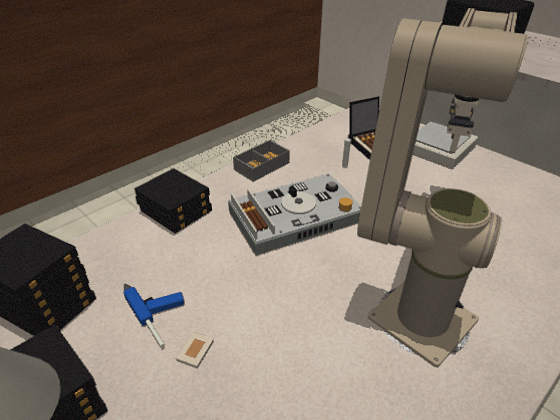

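Run:
```python
import cv2
a=cv2.imread("pics/top0.png")[120:245,250:415]
cv2.imwrite("pics/crop.png",cv2.resize(a,None,fx=4.8,fy=4.8,interpolation=cv2.INTER_CUBIC))
from plant import robot
print(robot.calibration("top"))
```

```text
{'vertical_fov': 49.98505291100665, 'cx': 285.586750163628, 'cy': 203.1900075993171, 'D': array([-0.0233525,  0.       ,  0.       ,  0.       ,  0.       ]), 'rvec': array([ 2.12539588, -2.16969624,  0.13352303]), 'tvec': array([0.08999462, 0.49101479, 1.3465028 ])}
```

View pics/crop.png

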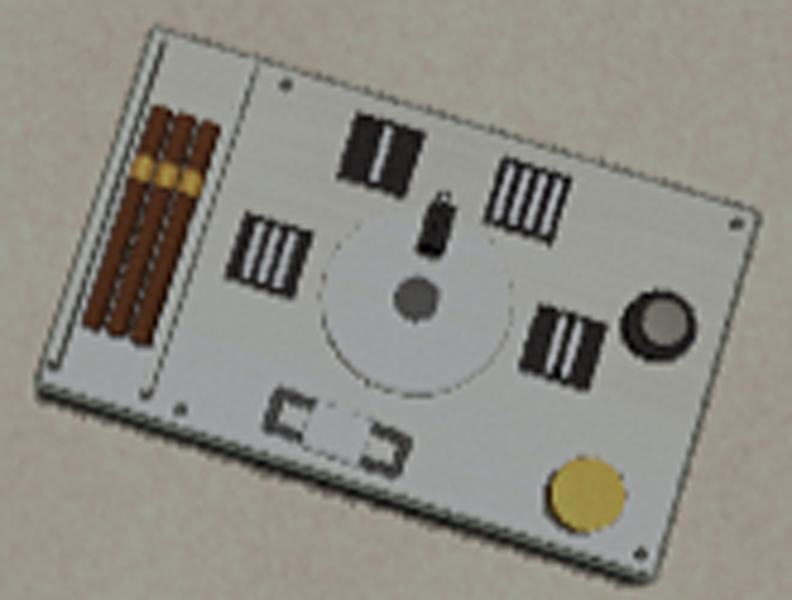

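```bash
cat > h.py <<'E'
from plant import robot
import numpy as np
from scipy.spatial.transform import Rotation as R
def delta(p,ang):
    s=robot.read_state(); r=R.from_rotvec(s["orientation"]).as_matrix()
    a=np.degrees(np.arctan2(r[1,0],r[0,0]))
    print("t",s["t"],"pos",np.round(s["tool_pos"],4),"xang",a.round(2),"F",np.round(s["force"],1))
    print("shift mm",(r.T@(np.array(p)-s["tool_pos"])*1e3).round(1),"yaw",round(a-ang,1))
E
python3 -c "
from h import *
delta([.580,-.130,.15],-16)"
```

```text
t 1.0 pos [ 0.27   -0.5358  0.2187] xang 26.75 F [0.3 0.2 0.2]
shift mm [ 459.4 -222.9   68.7] yaw 42.7
```

Request:
play_rows(increments="40 -20 0 5 1; 80 -40 0 10 1; 120 -60 0 15 1; 160 -80 10 20 1; 200 -100 20 25 1; 240 -120 30 30 1; 280 -140 40 35 1; 320 -155 50 40 1; 360 -175 60 42.7 1; 400 -195 69 42.7 1; 430 -210 69 42.7 1; 450 -219 69 42.7 1; 459 -223 69 42.7 1; 459 -223 69 42.7 1; 459 -223 69 42.7 1", force=10)

```text
t: 2.5
tool_pos: [0.5792, -0.1309, 0.1496]
orientation: [3.111, -0.436, -0.0]
force: [0.4, -0.0, -0.4]
opening: 0.0004
gripper_force: 0.0
```

Run:
```python
from h import *
import cv2
delta([.580,-.130,.072],-16)
for c in("top","side"):
    im=robot.read_camera(c)
    cv2.imwrite(f"pics/{c}1.png",im)
    for n in("axis","tab_top","aim","label_three","start_top","machine"):
        r=robot.landmark_of(c,n)
        print(c,n,[(np.round(d["centre"],4).tolist(),round(d["conf"],2)) for d in r[:2]])
a=cv2.imread("pics/side1.png")[150:260,220:380]
cv2.imwrite("pics/crop1.png",cv2.resize(a,None,fx=4.8,fy=4.8,interpolation=cv2.INTER_CUBIC))
```

```text
t 2.5 pos [ 0.5792 -0.1309  0.1496] xang -15.97 F [ 0.4 -0.  -0.4]
shift mm [ 0.6 -1.1 77.6] yaw 0.0
top axis [([0.5513, -0.0754, 0.0628], 0.96)]
top tab_top [([0.5972, -0.089, 0.0956], 0.56)]
top aim [([0.6431, -0.1013, 0.0618], 0.77)]
top label_three [([0.5828, 0.0172, 0.057], 0.61)]
top start_top [([0.583, 0.0145, 0.057], 0.48), ([0.5305, -0.2262, 0.0795], 0.46)]
top machine [([0.5551, -0.0747, 0.0003], 0.68)]
side axis [([0.5522, -0.0763, 0.0634], 0.63)]
side tab_top [([0.595, -0.0857, 0.0955], 0.9)]
side aim [([0.6422, -0.106, 0.0684], 0.75)]
side label_three [([0.5831, 0.0155, 0.0533], 0.65)]
side start_top [([0.53, -0.2215, 0.0787], 0.47)]
side machine [([0.5517, -0.0755, -0.0013], 0.76), ([0.6414, -0.0998, 0.0677], 0.68)]
```

View pics/crop1.png

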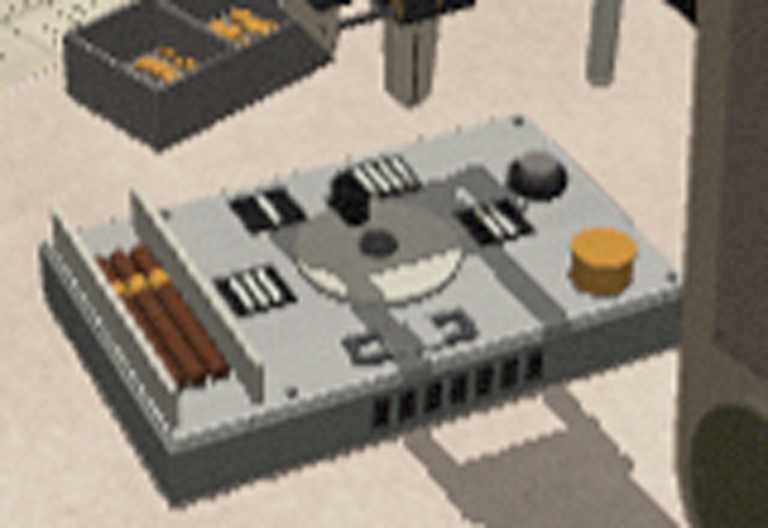

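Request:
play_rows(increments="1 0 30 0 1; 1 0 60 0 1; 1 0 76 0 1; 1 0 76 0 1; 1 -6 76 0 1; 1 -12 76 0 1; 1 -16 76 0 1; 1 -18 76 0 1; 1 -18 76 0 1")

```text
t: 4.1
tool_pos: [0.586, -0.1127, 0.0743]
orientation: [3.111, -0.435, 0.002]
force: [1.1, 0.4, 0.4]
opening: 0.0005
gripper_force: 0.0
```

Run:
```python
from h import *
import cv2
delta([.5,0,.072],-16)
a=robot.read_camera("side")[150:260,220:380]
cv2.imwrite("pics/crop2.png",cv2.resize(a,None,fx=4.8,fy=4.8,interpolation=cv2.INTER_CUBIC))
for n in("tab_top","aim"): print([np.round(d["centre"],4) for d in robot.landmark_of("side",n)])
d=25.5
for al in range(0,91,6):
    c,s=np.cos(np.radians(al)),np.sin(np.radians(al))
    print(al,round(43*c+d*s-43,1),round(d*c-43*s-d,1))
```

```text
t 4.1 pos [ 0.586  -0.1127  0.0743] xang -15.92 F [1.1 0.4 0.4]
shift mm [-113.6  -84.8    2.2] yaw 0.1
[array([ 0.5911, -0.0864,  0.0918]), array([ 0.5507, -0.0737,  0.0023]), array([ 0.5926, -0.0787,  0.0819])]
[array([ 0.6398, -0.0999,  0.0675])]
0 0.0 0.0
6 2.4 -4.6
12 4.4 -9.5
18 5.8 -14.5
24 6.7 -19.7
30 7.0 -24.9
36 6.8 -30.1
42 6.0 -35.3
48 4.7 -40.4
54 2.9 -45.3
60 0.6 -50.0
66 -2.2 -54.4
72 -5.5 -58.5
78 -9.1 -62.3
84 -13.1 -65.6
90 -17.5 -68.5
```

View pics/crop2.png

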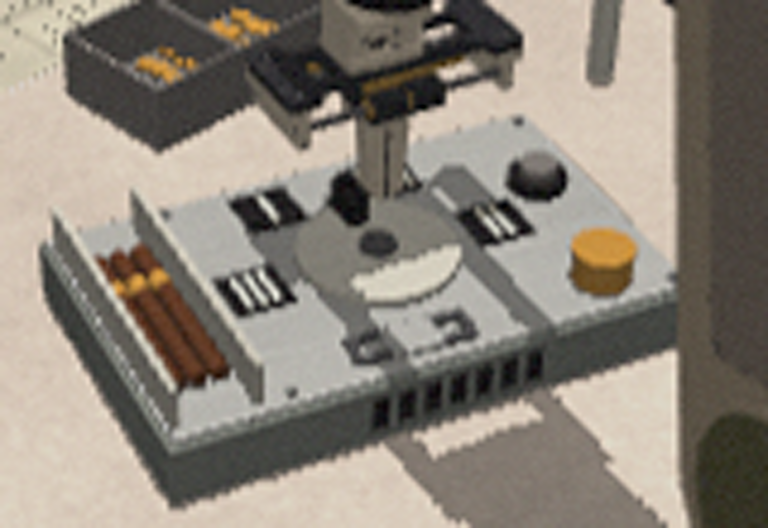

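Request:
play_rows(increments="0.5 -1 0 -1 1; 1.5 -3 0 -4 1; 2.4 -4.6 0 -6 1; 3.5 -7 0 -9 1; 4.4 -9.5 0 -12 1; 5.2 -12 0 -15 1; 5.8 -14.5 0 -18 1; 6.3 -17.1 0 -21 1; 6.7 -19.7 0 -24 1; 6.9 -22.3 0 -27 1; 7 -24.9 0 -30 1; 7 -27.5 0 -33 1; 6.8 -30.1 0 -36 1; 6.5 -32.7 0 -39 1; 6 -35.3 0 -42 1; 5.4 -37.9 0 -45 1; 4.7 -40.4 0 -48 1; 3.9 -42.9 0 -51 1; 2.9 -45.3 0 -54 1; 2.9 -45.3 0 -54 1")

```text
t: 6.25
tool_pos: [0.6014, -0.0705, 0.0739]
orientation: [2.969, 1.026, 0.002]
force: [2.4, -0.2, -0.4]
opening: 0.0004
gripper_force: 1.0
```

Run:
```python
from h import *
import cv2
A=np.array([.5517,-.0755])
delta([.5,0,.0743],38)
p=robot.read_state()["tool_pos"][:2]-A;print("pol",np.hypot(*p),np.degrees(np.arctan2(p[1],p[0])))
for c in("side","top"):
  robot.read_camera(c)
  for n in("tab_top","aim"):
    for d in robot.landmark_of(c,n):
        v=d["centre"][:2]-A; print(c,n,round(d["conf"],2),np.hypot(*v).round(3),np.degrees(np.arctan2(v[1],v[0])).round(1))
a=robot.read_camera("side")[150:260,220:380]
cv2.imwrite("pics/crop3.png",cv2.resize(a,None,fx=4.8,fy=4.8,interpolation=cv2.INTER_CUBIC))
d=25.5
for al in list(range(0,40,3)):
    c,s=np.cos(np.radians(al)),np.sin(np.radians(al))
    print(al,round(43*c+d*s-43,1),round(d*c-43*s-d,1),end="; ")
```

```text
t 6.25 pos [ 0.6014 -0.0705  0.0739] xang 38.13 F [ 2.4 -0.2 -0.4]
shift mm [ -36.2 -118.    -0.5] yaw 0.1
pol 0.04990793433223998 5.80233011211972
side tab_top 0.6 0.045 33.9
side aim 0.93 0.097 32.2
side aim 0.19 0.162 -143.5
side aim 0.17 0.096 73.0
top tab_top 0.94 0.044 28.5
0 0.0 0.0; 3 1.3 -2.3; 6 2.4 -4.6; 9 3.5 -7.0; 12 4.4 -9.5; 15 5.1 -12.0; 18 5.8 -14.5; 21 6.3 -17.1; 24 6.7 -19.7; 27 6.9 -22.3; 30 7.0 -24.9; 33 7.0 -27.5; 36 6.8 -30.1; 39 6.5 -32.7;
```

View pics/crop3.png

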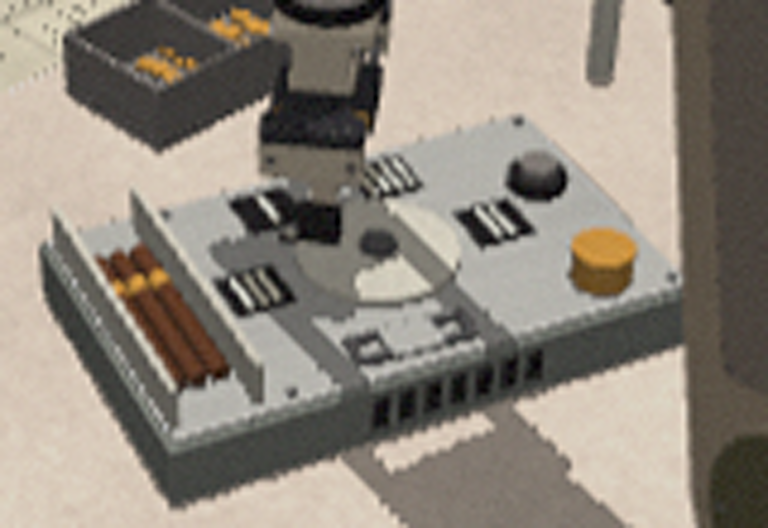

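Request:
play_rows(increments="1.3 -2.3 0 -3 1; 2.4 -4.6 0 -6 1; 3.5 -7 0 -9 1; 4.4 -9.5 0 -12 1; 5.1 -12 0 -15 1; 5.8 -14.5 0 -18 1; 6.3 -17.1 0 -21 1; 6.5 -19.7 0 -24 1; 6.6 -22.3 0 -27 1; 6.5 -25 0 -30 1; 6.3 -27.5 0 -33 1; 6.1 -29.2 0 -33 1; 6 -30.5 0 -33 1; 6 -30.5 0 -33 1; 6 -30.5 0 -33 1")

```text
t: 8.1
tool_pos: [0.5865, -0.0427, 0.0736]
orientation: [-2.557, -1.824, 0.001]
force: [0.8, -1.0, 0.9]
opening: 0.0
gripper_force: 0.7
```

Run:
```python
from h import *
import cv2
A=np.array([.5517,-.0755])
delta([.5,0,.0743],71)
p=robot.read_state()["tool_pos"][:2]-A;print("pol",np.hypot(*p),np.degrees(np.arctan2(p[1],p[0])))
for c in("side","top"):
  for k in range(2):
   im=robot.read_camera(c)
   for n in("tab_top","aim","label_three"):
    for d in robot.landmark_of(c,n):
        v=d["centre"][:2]-A; print(c,n,round(d["conf"],2),np.hypot(*v).round(3),np.degrees(np.arctan2(v[1],v[0])).round(1))
a=robot.read_camera("side")[150:260,220:380]
cv2.imwrite("pics/crop4.png",cv2.resize(a,None,fx=4.8,fy=4.8,interpolation=cv2.INTER_CUBIC))
```

```text
t 8.1 pos [ 0.5865 -0.0427  0.0736] xang 70.99 F [ 0.8 -1.   0.9]
shift mm [ 12.2 -95.6  -0.7] yaw -0.0
pol 0.04782100688225308 43.3868462464087
side tab_top 0.65 0.045 67.8
side aim 0.72 0.096 72.1
side label_three 0.53 0.096 71.1
side tab_top 0.65 0.041 70.5
side aim 0.6 0.093 71.0
side label_three 0.7 0.096 72.4
top tab_top 0.74 0.044 67.0
top aim 0.22 0.154 -97.5
top label_three 0.58 0.096 71.0
top label_three 0.29 0.617 88.7
top tab_top 0.8 0.043 64.5
top tab_top 0.16 0.0 -108.4
top label_three 0.53 0.096 69.7
```

View pics/crop4.png

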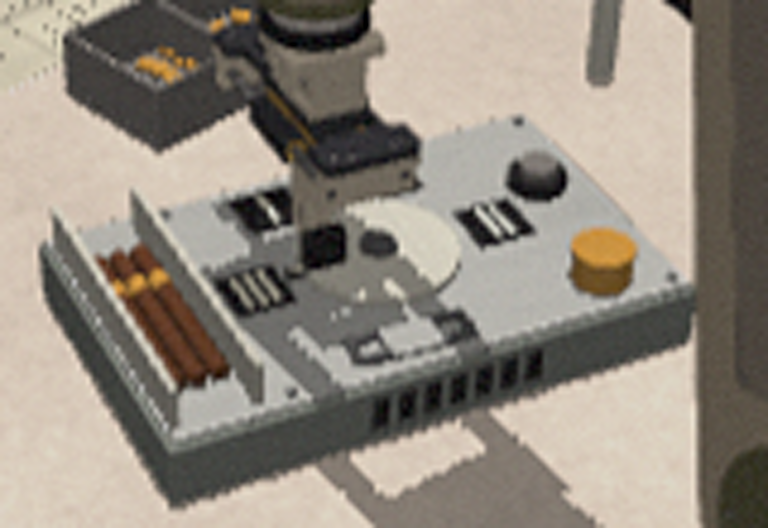

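Request:
play_rows(increments="0 -1 0 0 1; 0 -1.5 0 0 1; 0 -1.5 0 0 1; 0 3 0 0 1; 0 10 0 0 1; 0 20 0 0 1; 0 20 -30 0 1; 0 35 -70 0 1; 0 70 -80 0 1; 0 110 -80 0 1; 0 150 -80 0 1; 0 150 -80 0 1")

```text
t: 10.15
tool_pos: [0.7309, -0.0932, 0.1493]
orientation: [-2.556, -1.822, 0.004]
force: [-1.2, -0.4, -1.1]
opening: 0.0002
gripper_force: 0.0
```

Run:
```python
from h import *
import cv2
A=np.array([.5517,-.0755]); st=[]
for c in("side","top"):
  for k in range(3):
   im=robot.read_camera(c)
   if c=="top":cv2.imwrite("pics/crop5.png",cv2.resize(im[120:245,250:415],None,fx=4.8,fy=4.8,interpolation=cv2.INTER_CUBIC))
   for n in("tab_top","aim","label_three"):
    for d in robot.landmark_of(c,n)[:1]:
        v=d["centre"][:2]-A; print(c,n,round(d["conf"],2),np.hypot(*v).round(3),np.degrees(np.arctan2(v[1],v[0])).round(1))
   for d in robot.landmark_of(c,"start_top")[:2]:print("start",d["centre"],d["conf"])
delta([.530,-.225,.095],71)
```

```text
side tab_top 0.97 0.047 69.9
side label_three 0.65 0.097 71.5
side tab_top 0.65 0.045 66.3
side aim 0.72 0.095 72.8
side label_three 0.65 0.094 73.1
start [0.5282, -0.2245, 0.0776] 0.45
side tab_top 0.93 0.045 74.1
side aim 0.66 0.096 73.8
side label_three 0.43 0.099 71.0
start [0.5288, -0.2248, 0.0785] 0.42
top label_three 0.66 0.387 -74.9
start [0.5291, -0.2258, 0.0788] 0.4
top label_three 0.67 0.095 73.1
start [0.5321, -0.2269, 0.0839] 0.56
top label_three 0.54 0.096 71.1
start [0.5307, -0.2277, 0.0787] 0.57
t 11.65 pos [ 0.7285 -0.0913  0.1537] xang 71.04 F [-0.2  0.8  1.2]
shift mm [-190.9 -144.4   58.7] yaw 0.0
```

View pics/crop5.png

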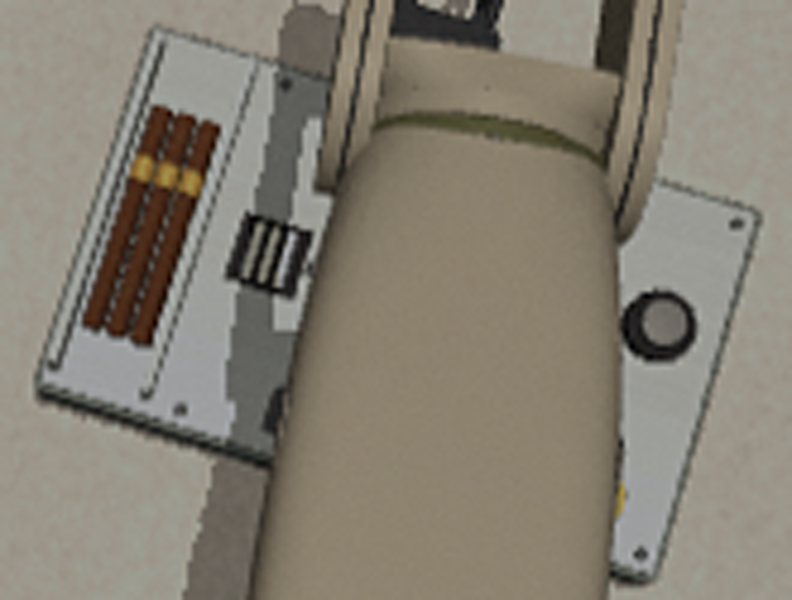

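Request:
play_rows(increments="-20 -15 0 0 1; -45 -35 0 0 1; -75 -57 0 0 1; -105 -80 0 0 1; -135 -102 0 0 1; -160 -122 0 0 1; -180 -137 10 0 1; -190 -144 30 0 1; -192 -145 45 0 1; -192 -145 50 0 1; -192 -145 50 0 1")

```text
t: 12.75
tool_pos: [0.5289, -0.225, 0.1026]
orientation: [-2.555, -1.825, 0.001]
force: [0.4, 0.3, -0.6]
opening: 0.0003
gripper_force: 0.0
```

Run:
```python
from h import *
import cv2
A=np.array([.5517,-.0755])
for c in("top","top","side"):
   im=robot.read_camera(c)
   if c=="top":cv2.imwrite("pics/crop6.png",cv2.resize(im[120:245,250:415],None,fx=4.8,fy=4.8,interpolation=cv2.INTER_CUBIC))
   for n in("tab_top","aim","label_three"):
    for d in robot.landmark_of(c,n)[:1]:
        v=d["centre"][:2]-A; print(c,n,round(d["conf"],2),np.hypot(*v).round(3),np.degrees(np.arctan2(v[1],v[0])).round(1))
delta([.5297,-.2258,.077],71)
```

```text
top tab_top 0.83 0.045 70.1
top aim 0.66 0.1 72.8
top label_three 0.51 0.096 70.1
top tab_top 0.96 0.045 69.4
top aim 0.56 0.098 72.0
top label_three 0.49 0.096 72.8
side tab_top 0.76 0.047 67.8
side aim 0.88 0.095 73.2
side label_three 0.51 0.096 71.9
t 13.35 pos [ 0.5291 -0.2258  0.1038] xang 71.05 F [-0.  -0.1 -0.3]
shift mm [ 0.2  0.6 26.8] yaw 0.0
```

View pics/crop6.png

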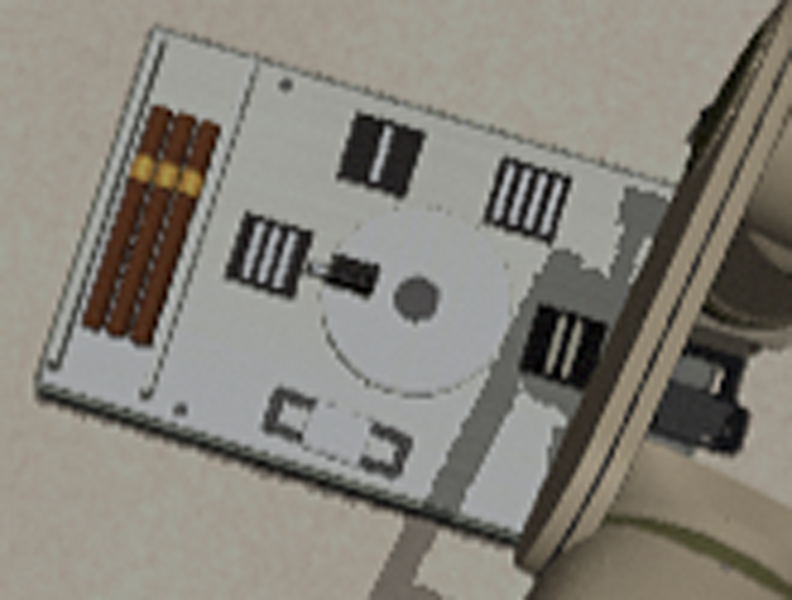

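The pointer sits squarely on the three-bar label: tab at (352,275), label at (270,255). Next I press the button.

Request:
play_rows(increments="0 0 10 0 1; 0 0 20 0 1; 0 0 25 0 1; 0 0 29 0 1; 0 0 32 0 1; 0 0 33.5 0 1; 0 0 33.5 0 1; 0 0 33.5 0 1")

```text
t: 14.15
tool_pos: [0.5288, -0.2257, 0.0712]
orientation: [-2.556, -1.825, 0.001]
force: [-8.4, 3.6, 10.2]
opening: 0.0005
gripper_force: 5.7
```

Request:
play_rows(increments="0 0 1 0 1; 0 0 2 0 1; 0 0 2 0 1")

```text
t: 14.45
tool_pos: [0.5289, -0.2257, 0.0709]
orientation: [-2.556, -1.825, 0.001]
force: [-14.3, 7.4, 24.4]
opening: 0.0002
gripper_force: 12.7
```

Request:
play_rows(increments="0 0 -5 0 1; 0 0 -15 0 1; 0 0 -40 0 1; 0 0 -70 0 1; 0 0 -100 0 1; 0 0 -100 0 1; 0 0 -100 0 1")

```text
t: 15.15
tool_pos: [0.5298, -0.2262, 0.1692]
orientation: [2.555, 1.824, 0.002]
force: [0.1, -0.1, 0.6]
opening: 0.0004
gripper_force: 0.0
```

Run:
```python
from h import *
A=np.array([.5517,-.0755])
for c in("top","side"):
   robot.read_camera(c)
   for n in("tab_top","aim","label_three","start_top"):
    for d in robot.landmark_of(c,n)[:1]:
        v=d["centre"][:2]-A; print(c,n,round(d["conf"],2),np.hypot(*v).round(3),np.degrees(np.arctan2(v[1],v[0])).round(1),d["centre"][2])
delta([.5297,-.2258,.077],71)
```

```text
top tab_top 0.72 0.043 66.1 0.0959
top aim 0.58 0.1 72.8 0.0645
top label_three 0.75 0.046 67.4 0.0951
side tab_top 0.61 0.045 72.1 0.0916
side aim 0.58 0.096 72.7 0.0681
side label_three 0.65 0.096 71.8 0.056
side start_top 0.45 0.152 -98.9 0.0777
t 15.65 pos [ 0.5289 -0.2257  0.1677] xang 71.05 F [-0.4  0.4 -0.2]
shift mm [ 0.1  0.9 90.7] yaw 0.0
```

```bash
python3 -c "
from plant import robot
print(robot.close_job())"
```

```text
the job is handed in; nothing more can be done
None
```

The selector points at the three-bar label, to within about 2° by the camera networks. The start button was pressed to its stop (fingertips at 71 mm) and released, and the job is handed in; no verdict came back.

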